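# Pack the microscope objectives into their caddy

## Task

Pack the three microscope objective lenses, the metal barrels that step in to a narrow nose, into the white caddy: set each one down gently, upright with the nose up, on the floor of the well made for its width (widest in the wide well, middle in the middle-sized well, slimmest in the narrow well). Leave the two flat-topped eyepieces and the open adapter tube standing where they are.

Things in the scene. Friction and masses are not known exactly. Their poses are not given: they have to be found in the camera images.
- objective_wide: Objective lens, the widest: upright round bare-metal barrel, 52 mm wide from 7 to 50 mm above its foot (grip it there), then a shoulder up to a nose 29 mm wide at the top; 62 mm tall; thin dark bands, brass ring at the foot, small dark lens in the nose. About 280 g. Origin at the centre of its underside, z up through the nose. Starts standing on the table (z = 0).
- objective_middle: Objective lens, the middle one and tallest: upright round bare-metal barrel, 40 mm wide from 7 to 60 mm above its foot (grip it there), then a shoulder up to a nose 22 mm wide at the top; 76 mm tall; thin dark bands, brass ring at the foot, small dark lens in the nose. About 220 g. Origin at the centre of its underside, z up through the nose. Starts standing on the table (z = 0).
- objective_slim: Objective lens, the slimmest: upright round bare-metal barrel, 28 mm wide from 7 to 48 mm above its foot (grip it there), then a shoulder up to a nose 15 mm wide at the top; 60 mm tall; thin dark bands, brass ring at the foot, small dark lens in the nose. About 130 g. Origin at the centre of its underside, z up through the nose. Starts standing on the table (z = 0).
- well_wide: Wide well: square grey block 80 x 80 x 18 mm, fixed in the caddy, with a round hole 69 mm wide, 14 mm deep, dark floor, centred in its top; for the widest objective (52 mm). Origin at the centre of the block's underside, 6 mm above the table; hole floor 4 mm and block top 18 mm above the origin. x along the row of wells, z up. Which well has which place in the row varies.
- well_middle: Middle well: square grey block 80 x 80 x 18 mm, fixed in the caddy, with a round hole 57 mm wide, 14 mm deep, dark floor, centred in its top; for the middle objective (40 mm). Origin at the centre of the block's underside, 6 mm above the table; hole floor 4 mm and block top 18 mm above the origin. x along the row of wells, z up. Which well has which place in the row varies.
- well_narrow: Narrow well: square grey block 80 x 80 x 18 mm, fixed in the caddy, with a round hole 46 mm wide, 14 mm deep, dark floor, centred in its top; for the slimmest objective (28 mm). Origin at the centre of the block's underside, 6 mm above the table; hole floor 4 mm and block top 18 mm above the origin. x along the row of wells, z up. Which well has which place in the row varies.
- caddy: White plastic caddy, a shallow tray 256 x 94 mm (288 mm over the small grips at its ends), 18 mm high to its rim, fixed to the table, holding the three wells in a row 81 mm apart (at -81, 0 and +81 mm along its x). Base 6 mm thick. Origin at the centre of its underside, x along the row of wells.
- eyepiece_large: Look-alike, to be left alone: eyepiece, a round metal tube standing upright, 40 mm wide below and widening above half height to 46 mm, 62 mm tall, with a black band round the upper end and a large flat lens over the whole top (no nose). Origin at the centre of its underside.
- eyepiece_small: Look-alike, to be left alone: eyepiece as the large one, 30 mm wide below and 36 mm above, 56 mm tall, black band round the upper end, flat lens top. Origin at the centre of its underside.
- adapter_tube: Look-alike, to be left alone: plain metal adapter tube standing upright, open right through, 38 mm outside and 28 mm inside, 55 mm tall. Origin at the centre of its underside.

How it is judged:
By the outcome, as a careful person would: the job done as asked, in the order asked, and still so for the second after the job is handed in, with the robot touching nothing.
It also fails if it takes over 93 s, if anything falls off the work surface, if the arm or the gripper's body presses on something with over 40 N, if the wrist force passes 120 N, or if a joint passes its speed limit or range.

## Robot

A 6-joint arm with a two-finger parallel gripper is mounted at the origin on the work surface. World frame = base frame: x ahead of the robot, y to its left, z up, the work surface at z = 0. Lengths are in m, angles in rad, forces in N, time in s.
With the tool pointing down it reaches from about 0.4 to 0.825 m from the base axis. Payload 7 kg.
Tool frame: the origin (TCP) lies between the finger pads; the fingertips stand arm.nose_length ahead of it and the grasp point (between the pads) is the TCP (arm.nose_length is the distance from the TCP to the fingertips, in m); x points along the fingers, z is the direction in which the jaws open and shut, and the axes are right-handed (so a half turn about x gives the same grasp; the last joint's range is limited). The gripper opens to 88 mm and grips with 3 to 60 N. Pads are 19 mm wide; open, the fingers measure 130 mm over their backs; the gripper's body (78 mm by 193 mm) begins 47 mm behind the grasp point.
Start: joints at [1.571, 0.359, 0.012, 0, -1.224, -0.288], TCP at [0.192, 0.647, 0.224] pointing down, gripper open.
Joint ranges: [-3.07, 3.07], [-1.43, 2.12], [-1.02, 1.25], [-3.03, 1.67], [-3.05, -0], [-3.03, 3.03]. Speed limits (rad/s): [2.39, 2.39, 3.01, 3.14, 3.14, 3.14].

## Interface

Orientations are given as [roll, pitch, yaw] about the fixed x, y, z axes, in that order (R = Rz(yaw) Ry(pitch) Rx(roll)).
In Python, from station import arm, viewer, spotter gives the robot as it stands.
- The arm moves only by the shell command python3 -m handwheel 'ROWS' [FORCE]. ROWS is a JSON object of lists of equal length, an entry for each row: "gripper": the gripper command: -1 is shut, 1 is fully open, values between are in proportion; "travel": the shift along the world's x, y, z each as a share of 500 mm, from -1 to 1, a list of three; "spin": the turn about the world's z as a share of 45 degrees, from -1 to 1. A call has 1 to 20 rows; each row is the pose to reach, as a shift and turn from the pose commanded when the call began; what a row does not reach only later rows make up. A row lasts 1/10 s, in which the tool goes at most 50 mm and 8.59 degrees, less where a joint would pass 70% of its speed; a pose out of reach is approached as far as the arm can. A call with a number of a shift or a turn outside -1 to 1 is refused whole. A call with a gripper value outside its range is refused whole. The fingers move at their own pace and stop on an object; FORCE is the grip in N (left out, the last holds). Time passes only in rows, so rows that repeat a pose let the fingers close. It gives the time, the measured TCP pose, the force and the opening at its end, in the units of the state.
- arm.get_state(): the state, without advancing time (a new reading comes with each control period).
- viewer.grab_frame(name): name is "scene" or "top"; returns a dict with "pixels" (480x640x3 uint8, blue, green, red), "fx", "fy", "cx", "cy" (pixels), "k1" (the pictures are not rectified: a ray, as slopes to the right and down, at radius r is drawn at 1 + k1 r^2 times it, then the intrinsics apply), "eye" and "attitude" of the camera in the world. Camera axes: x right, y down, z forward; pixel columns grow to the right and rows downward; lengths in m; the calibration is good to about 2 mm. A picture is of the moment at which its call begins. There is no depth.
- arm.job_done(): hands the job in, once; it reports no verdict.
Trained networks look in the newest picture that a camera, given by its name, has taken for a name from the list of things; names that differ only in an ending like _2 or _b are one class to them, and where a whole thing is asked for, a point or a joint stands for the part that bears it (a point fixed in the world has none). Each returns a list of dicts, best first, with "conf" (0 to 1); they miss things now and then, are a little off and sometimes report something else, mostly with a low value. They report only what shows in the picture. A call takes as long as a camera call.
- spotter.spot_in(camera, label): "rect" ([left, top, right, bottom] in pixels, round what is visible of it).
- spotter.tip_of(camera, label): "at" ([column, row] in pixels: a listed point, or the origin of a listed thing).
The state is a dict: "t": time; "q": joint angles; "qd": joint speeds; "joint_efforts": joint torques, N m; "eef_pos": TCP position; "ee_rot": TCP orientation; "force": force on the tool from outside, world axes, zero at the start; "moment": the same for the moment, N m; "width": finger opening in m.
Only numpy, scipy, OpenCV 4.12 (cv2) and the standard library are available. Lean on these libraries where they do the work, as an engineer would, in place of code of your own. Each camera call takes 0.05 s, during which the arm holds its last target.

## Working session

There is one attempt and no reset: what is moved stays moved. The work goes in short steps, Python scripts to look and compute and a shell command to move; the robot and the scene stay as the last step left them, time stands still between calls to the robot, and variables do not carry over. Pictures are saved under pics/ and viewed, and the job is handed in when it is done.

```bash
ls; mkdir -p pics; cat > h.py <<'E'
import numpy as np, cv2, json
from station import arm, viewer, spotter
from scipy.spatial.transform import Rotation as R
def cam(f):
    a=np.array(f['attitude'],float)
    M=a if a.shape==(3,3) else (R.from_euler('xyz',a).as_matrix() if a.size==3 else None)
    return M,np.array(f['eye'],float)
def px2w(f,uv,z):
    M,e=cam(f)
    K=np.array([[f['fx'],0,f['cx']],[0,f['fy'],f['cy']],[0,0,1.]])
    p=cv2.undistortPoints(np.array([[uv]],float),K,np.array([f['k1'],0,0,0.]))[0,0]
    d=M@np.array([p[0],p[1],1]); return e+d*(z-e[2])/d[2]
def w2px(f,P):
    M,e=cam(f); p=M.T@(np.array(P)-e); x,y=p[:2]/p[2]; s=1+f['k1']*(x*x+y*y)
    return np.array([f['fx']*x*s+f['cx'],f['fy']*y*s+f['cy']])
E
python3 - <<'E'
from h import *
print(arm.get_state(),arm.nose_length)
for c in('scene','top'):
    f=viewer.grab_frame(c); cv2.imwrite(f'pics/{c}0.png',f['pixels']); print({k:v for k,v in f.items() if k!='pixels'})
    for n in 'objective_wide objective_middle objective_slim well_wide well_middle well_narrow caddy eyepiece_large eyepiece_small adapter_tube'.split():
        for d in spotter.tip_of(c,n)[:3]:
            print(c,n,round(d['conf'],2),np.round(d['at'],1),np.round(px2w(f,d['at'],{'w':.006}.get(n[0],0)),4))
print(arm.get_state()['t'])
E
```

```text
pics
{'t': 0.0, 'q': array([ 1.57110573e+00,  3.59376305e-01,  1.10785488e-02, -3.76903083e-04,
       -1.22408292e+00, -2.88116708e-01]), 'qd': array([-0.00032515,  0.001234  , -0.00099335,  0.00046575,  0.00098531,
       -0.00064359]), 'joint_efforts': array([-1.24635430e-03, -5.82716024e+01,  2.93052703e+01,  6.99711710e+00,
        6.86164465e-03, -1.74298307e-04]), 'eef_pos': array([0.19146513, 0.64677247, 0.22353327]), 'ee_rot': array([ 0.06813122,  1.56917283, -1.79060077]), 'force': array([0.27094157, 0.05899073, 0.23321018]), 'moment': array([-0.07134999,  0.05827633,  0.0592089 ]), 'width': 0.0879036528820224} 0.019
{'fx': 557.3642155036512, 'fy': 557.3642155036512, 'cx': 314.99502735907674, 'cy': 233.62307704834734, 'k1': -0.06355533366334161, 'eye': array([ 1.05809696, -0.24657302,  0.80593037]), 'attitude': array([-2.50254489, -0.00555979,  1.05892526])}
scene objective_wide 0.77 [320.2 188.4] [0.4488 0.1123 0.    ]
scene objective_wide 0.59 [353.2 241.4] [0.5864 0.1018 0.    ]
scene objective_middle 0.79 [418.4 151.5] [0.459  0.3364 0.    ]
scene objective_middle 0.68 
[... 747 characters left out ...]
 -0.01773282, -1.58024147])}
top objective_wide 0.78 [279.  299.6] [0.4554 0.1102 0.    ]
top objective_middle 0.76 [173.7 297.1] [0.4617 0.3398 0.    ]
top objective_middle 0.21 [231.1 313.8] [0.4255 0.2136 0.    ]
top objective_slim 0.55 [327.2 187.6] [0.7037 0.0029 0.    ]
top well_wide 0.72 [449.2 278.7] [ 0.4964 -0.2622  0.006 ]
top well_middle 0.73 [438.5 311.3] [ 0.426  -0.2353  0.006 ]
top well_narrow 0.75 [448.2 238.4] [ 0.5858 -0.2643  0.006 ]
top well_narrow 0.72 [280.2 240. ] [0.5847 0.1074 0.006 ]
top eyepiece_large 0.62 [229.9 309.7] [0.4343 0.2163 0.    ]
top eyepiece_small 0.57 [260.7 203. ] [0.6692 0.1515 0.    ]
top adapter_tube 0.69 [279.  237.6] [0.5909 0.1104 0.    ]
1.1
```

View pics/scene0.png

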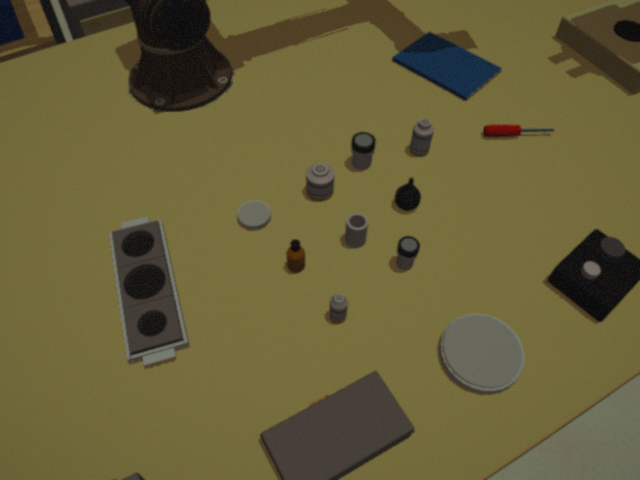

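View pics/top0.png

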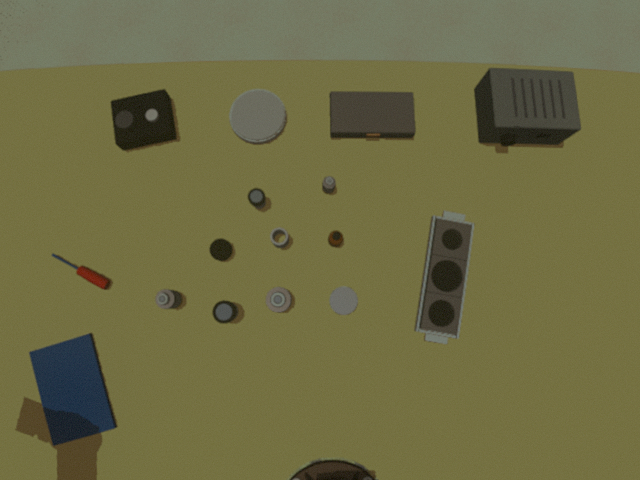

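The two views agree: objectives at top-view pixels (279,299) wide, (163,299) middle and (329,184) slim. The wells run narrow (452,239), wide (447,276), middle (441,313). I'll zoom in to refine these positions.

```bash
python3 - <<'E'
from h import *
f=viewer.grab_frame('top'); g=viewer.grab_frame('scene')
def crop(f,c,r,s): 
    x,y=c; return cv2.resize(f['pixels'][y-r:y+r,x-r:x+r],(s,s),interpolation=cv2.INTER_CUBIC)
P=[crop(f,c,25,260) for c in((279,299),(165,299),(329,184))]
Q=[crop(g,c,25,260) for c in((320,180),(422,137),(339,307))]
im=np.vstack([np.hstack(P),np.hstack(Q)]); im=cv2.convertScaleAbs(im,alpha=1.7)
cv2.imwrite('pics/obj.png',im)
# wells by dark blob
for c,z,F,cs in(('top',.024,f,{'wide':(447,276),'middle':(441,313),'narrow':(452,239)}),('scene',.024,g,{'wide':(146,281),'middle':(138,243),'narrow':(152,323)})):
    gray=cv2.cvtColor(F['pixels'],cv2.COLOR_BGR2GRAY)
    for n,(x,y) in cs.items():
        r=24; p=gray[y-r:y+r,x-r:x+r]; d=gray[y,x]
        t=(float(np.median(p[r-4:r+4,r-4:r+4]))+float(np.percentile(p,70)))/2
        m=(p<t).astype(np.uint8); k,l,s,ce=cv2.connectedComponentsWithStats(m)
        i=l[r,r]; u=ce[i]+[x-r,y-r]; print(c,n,np.round(u,1),s[i][2:],np.round(px2w(F,u,.024),4), np.round(px2w(F,u,.017),4))
E
```

```text
top wide [446.5 275.5] [ 32  32 778] [ 0.5023 -0.2508  0.024 ] [ 0.5028 -0.253   0.017 ]
top middle [440.9 312.9] [ 27  27 562] [ 0.4227 -0.2352  0.024 ] [ 0.4226 -0.2373  0.017 ]
top narrow [451.6 239. ] [ 22  23 376] [ 0.5816 -0.2661  0.024 ] [ 0.5827 -0.2684  0.017 ]
scene wide [144.1 281.3] [  41   35 1110] [ 0.502  -0.2527  0.024 ] [ 0.497  -0.2528  0.017 ]
scene middle [137.4 243.4] [ 33  26 656] [ 0.4225 -0.2374  0.024 ] [ 0.4168 -0.2373  0.017 ]
scene narrow [151.7 323. ] [ 30  26 580] [ 0.5813 -0.2677  0.024 ] [ 0.577  -0.2679  0.017 ]
```

View pics/obj.png

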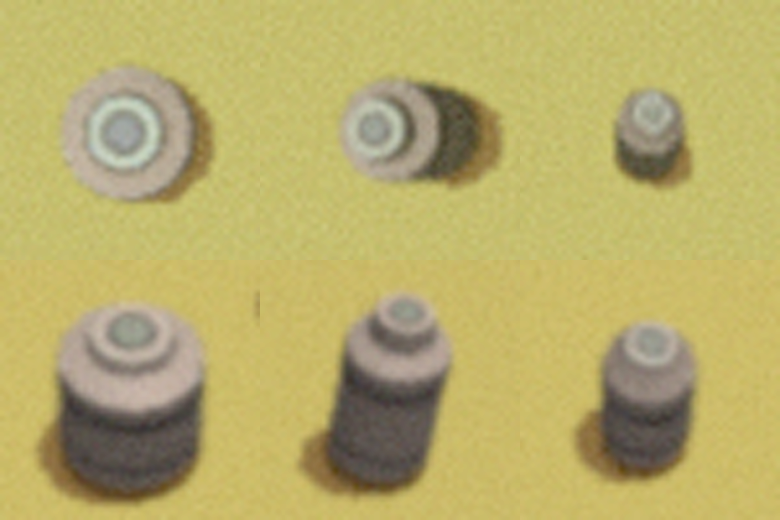

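```bash
python3 - <<'E'
from h import *
f=viewer.grab_frame('top'); g=viewer.grab_frame('scene')
for n,a,b,z in(('wide',(277.4,298.6),(319,167.3),.062),('middle',(161.7,298.4),(424.1,121.2),.076),('slim',(329.2,179.9),(338.6,297.2),.06)):
    print(n,px2w(f,a,z),px2w(g,b,z))
s=arm.get_state(); Rm=R.from_euler('xyz',s['ee_rot']).as_matrix(); print(s['t'],s['eef_pos'],'jaw',Rm[:,2],'y',Rm[:,1],'x',Rm[:,0])
E
```

```text
wide [0.45654217 0.1091276  0.062     ] [0.45018463 0.10809597 0.062     ]
middle [0.45749001 0.34080576 0.076     ] [0.45365134 0.33969008 0.076     ]
slim [0.70406101 0.00099209 0.06      ] [7.00814541e-01 5.76664187e-04 6.00000000e-02]
1.3 [0.19159654 0.64720201 0.22446131] jaw [-2.83838928e-01 -9.58871974e-01  2.50284151e-05] y [ 9.58871974e-01 -2.83838928e-01 -3.25550332e-05] x [-3.83201474e-05 -1.47586600e-05 -9.99999999e-01]
```

Fused estimates:

| Objective | Position (x, y) | Well position (x, y) |
|---|---|---|
| wide | (.454, .110) | (.502, -.252) |
| middle | (.4575, .340) | (.4225, -.2365) |
| slim | (.7025, .001) | (.5815, -.267) |

The current jaw direction is within 6° of perpendicular to the row of wells, so no spin is needed. I'll start with the wide objective.

```bash
python3 -m handwheel '{"gripper":[1,1,1,1,1,1,1,1,1,1,1,1,1,1],"travel":[[0.52,-0.99,0],[0.52,-0.99,0],[0.52,-0.99,0],[0.52,-0.99,0],[0.52,-0.99,0],[0.52,-0.99,0],[0.52,-0.99,0],[0.52,-0.99,0],[0.52,-0.99,0],[0.52,-0.99,0],[0.52,-0.99,0],[0.52,-0.99,0],[0.52,-0.99,0],[0.52,-0.99,0]],"spin":[0,0,0,0,0,0,0,0,0,0,0,0,0,0]}' 20
```

```text
t: 2.7
eef_pos: [0.4516, 0.1524, 0.2245]
ee_rot: [2.981, 1.57, 1.122]
force: [-0.1, 0.7, 0.4]
width: 0.0873
```

```bash
python3 -m handwheel '{"gripper":[1,1,1,1,1,1],"travel":[[0.005,-0.085,0],[0.005,-0.085,-0.08],[0.005,-0.085,-0.16],[0.005,-0.085,-0.24],[0.005,-0.085,-0.24],[0.005,-0.085,-0.24]],"spin":[0,0,0,0,0,0]}'
python3 - <<'E'
from h import *
f=viewer.grab_frame('top'); g=viewer.grab_frame('scene')
im=np.hstack([cv2.resize(f['pixels'][240:360,220:340],(390,390)),cv2.resize(g['pixels'][100:220,260:380],(390,390))])
cv2.imwrite('pics/a.png',cv2.convertScaleAbs(im,alpha=1.6))
E
```

```text
t: 3.3
eef_pos: [0.4541, 0.1107, 0.105]
ee_rot: [-0.201, 1.569, -2.057]
force: [0.7, 0.1, 1.4]
width: 0.0878
```

View pics/a.png

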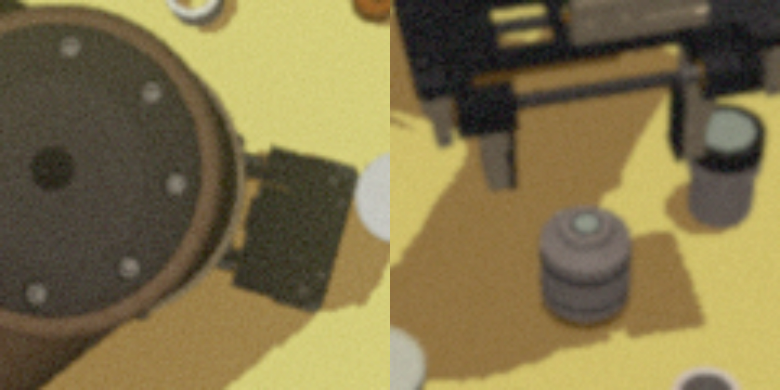

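The fingers straddle the wide objective, with fingertips at about (500,187) and (695,155) and the nose at (587,222) between them. Descending and gripping.

```bash
python3 -m handwheel '{"gripper":[1,1,1,1,1,-1,-1,-1,-1,-1,-1,-1],"travel":[[0,0,-0.04],[0,0,-0.08],[0,0,-0.11],[0,0,-0.13],[0,0,-0.13],[0,0,-0.13],[0,0,-0.13],[0,0,-0.13],[0,0,-0.13],[0,0,-0.13],[0,0,-0.13],[0,0,-0.13]],"spin":[0,0,0,0,0,0,0,0,0,0,0,0]}' 20
```

```text
t: 4.6
eef_pos: [0.454, 0.1095, 0.0397]
ee_rot: [-0.171, 1.57, -2.03]
force: [-1.7, -1.3, 5.9]
width: 0.0508
```

```bash
python3 -m handwheel '{"gripper":[-1,-1,-1,-1,-1,-1,-1,-1],"travel":[[0,0,0.01],[0,0,0.04],[0,0,0.08],[0,0,0.12],[0,0,0.16],[0,0,0.2],[0,0,0.2],[0,0,0.2]],"spin":[0,0,0,0,0,0,0,0]}' 25
python3 - <<'E'
from h import *
g=viewer.grab_frame('scene'); p=w2px(g,arm.get_state()['eef_pos']); print(p)
x,y=p.astype(int); cv2.imwrite('pics/b.png',cv2.convertScaleAbs(cv2.resize(g['pixels'][y-50:y+70,x-60:x+60],(480,480)),alpha=1.8))
E
```

```text
t: 5.4
eef_pos: [0.4538, 0.1098, 0.1392]
ee_rot: [-2.935, 1.57, 1.489]
force: [-0.6, -0.0, -2.3]
width: 0.051
[321.13475237 137.37869753]
```

View pics/b.png

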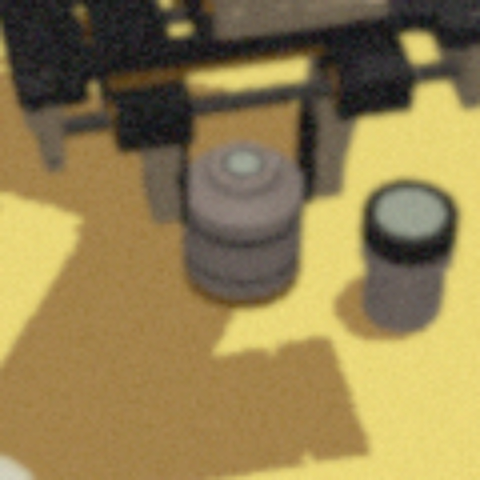

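The wide objective is held upright between the pads (nose at 242,162). Moving over the wide well.

```bash
python3 -m handwheel '{"gripper":[-1,-1,-1,-1,-1,-1,-1,-1,-1,-1,-1,-1,-1,-1,-1,-1,-1,-1],"travel":[[0.004,-0.03,0],[0.012,-0.09,0],[0.02,-0.15,0],[0.03,-0.22,0],[0.04,-0.3,0],[0.05,-0.38,0],[0.06,-0.46,0],[0.07,-0.53,0],[0.08,-0.6,0],[0.09,-0.67,0],[0.096,-0.71,0],[0.096,-0.724,0],[0.096,-0.724,-0.03],[0.096,-0.724,-0.07],[0.096,-0.724,-0.1],[0.096,-0.724,-0.12],[0.096,-0.724,-0.12],[0.096,-0.724,-0.12]],"spin":[0,0,0,0,0,0,0,0,0,0,0,0,0,0,0,0,0,0]}'
python3 - <<'E'
from h import *
g=viewer.grab_frame('scene'); P=arm.get_state()['eef_pos']; p=w2px(g,P); print(p)
x,y=p.astype(int); cv2.imwrite('pics/c.png',cv2.convertScaleAbs(cv2.resize(g['pixels'][y-60:y+90,x-75:x+75],(600,600)),alpha=1.8))
E
```

```text
t: 7.25
eef_pos: [0.5022, -0.2521, 0.0795]
ee_rot: [-1.083, 1.57, -2.941]
force: [-0.4, 0.2, -2.5]
width: 0.0506
[135.91664957 262.64655867]
```

View pics/c.png

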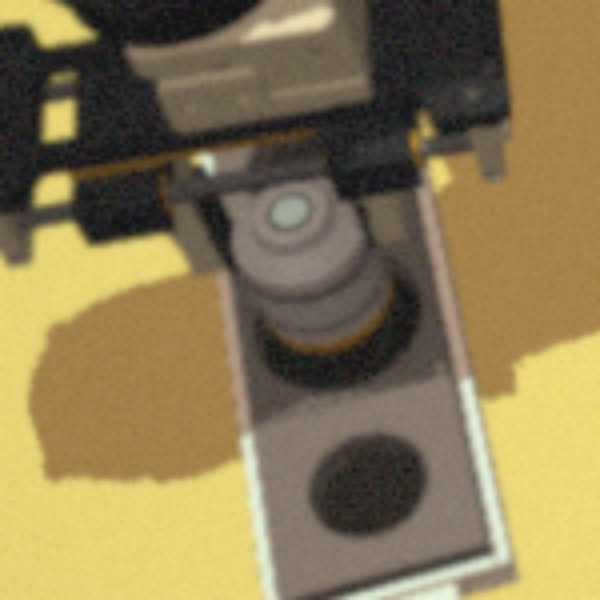

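```bash
python3 - <<'E'
from h import *
g=viewer.grab_frame('scene')
for z in(.04,.024,.01): print(z,(w2px(g,(.502,-.252,z))-[60,202])*4)
for d in((.01,0),(0,.01)): print((w2px(g,(.502+d[0],-.252+d[1],.04))-w2px(g,(.502,-.252,.04)))*4)
E
```

```text
0.04 [328.42032701 295.79823798]
0.024 [337.87237972 316.55827073]
0.01 [345.93599211 334.25069191]
[ 8.07024887 18.32908386]
[ 23.3135541  -10.04145546]
```

The foot is centred where the projection predicts, over the hole (pixel 327,298 against the hole at 337,317). Lowering slowly.

```bash
python3 -m handwheel '{"gripper":[-1,-1,-1,-1,-1,-1,-1,-1],"travel":[[0,0,-0.015],[0,0,-0.03],[0,0,-0.04],[0,0,-0.046],[0,0,-0.05],[0,0,-0.054],[0,0,-0.056],[0,0,-0.056]],"spin":[0,0,0,0,0,0,0,0]}'
```

```text
t: 8.15
eef_pos: [0.5021, -0.2523, 0.0514]
ee_rot: [-1.24, 1.571, -3.099]
force: [-0.2, -0.2, -2.2]
width: 0.0508
```

```bash
python3 -m handwheel '{"gripper":[-1,-1,-1,-1],"travel":[[0,0,-0.002],[0,0,-0.003],[0,0,-0.004],[0,0,-0.004]],"spin":[0,0,0,0]}'
```

```text
t: 8.55
eef_pos: [0.5023, -0.2523, 0.0498]
ee_rot: [1.483, 1.57, -0.375]
force: [-0.5, 0.6, 1.4]
width: 0.0506
```

It has touched the floor (force went from -2.2 to +1.4 N). Releasing and rising.

```bash
python3 -m handwheel '{"gripper":[-0.1,0.2,0.4,0.6,0.8,0.9,0.9,0.9,0.9,0.9,0.9,0.9,0.9,0.9],"travel":[[0,0,0],[0,0,0],[0,0,0],[0,0,0],[0,0,0],[0,0,0.03],[0,0,0.08],[0,0,0.15],[0,0,0.22],[0,0,0.3],[0,0,0.36],[0,0,0.36],[0,0,0.36],[0,0,0.36]],"spin":[0,0,0,0,0,0,0,0,0,0,0,0,0,0]}'
python3 - <<'E'
from h import *
g=viewer.grab_frame('scene'); 
cv2.imwrite('pics/d.png',cv2.convertScaleAbs(cv2.resize(g['pixels'][200:370,75:245],(600,600)),alpha=1.8))
E
```

```text
t: 9.95
eef_pos: [0.5014, -0.2521, 0.2284]
ee_rot: [-1.642, 1.569, 2.782]
force: [-0.6, 0.4, 0.1]
width: 0.0833
```

View pics/d.png

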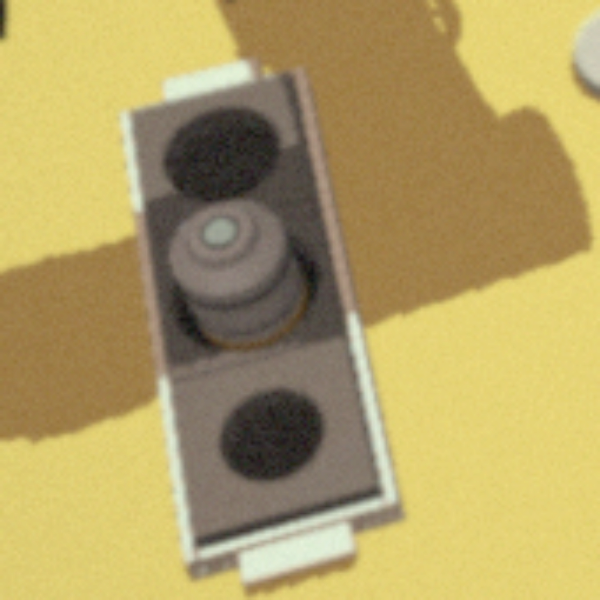

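The wide objective stands upright in the wide well, nose at (220,232). Next, the middle one.

```bash
python3 -m handwheel '{"gripper":[1,1,1,1,1,1,1,1,1,1,1,1],"travel":[[-0.09,1,0],[-0.09,1,0],[-0.09,1,0],[-0.09,1,0],[-0.09,1,0],[-0.09,1,0],[-0.09,1,0],[-0.09,1,0],[-0.09,1,0],[-0.09,1,0],[-0.09,1,0],[-0.09,1,0]],"spin":[0,0,0,0,0,0,0,0,0,0,0,0]}'
python3 -m handwheel '{"gripper":[1,1,1,1,1,1,1],"travel":[[0,0.1,0],[0,0.18,0],[0,0.184,-0.08],[0,0.184,-0.16],[0,0.184,-0.21],[0,0.184,-0.21],[0,0.184,-0.21]],"spin":[0,0,0,0,0,0,0]}'
python3 - <<'E'
from h import *
g=viewer.grab_frame('scene'); P=arm.get_state()['eef_pos']; p=w2px(g,P); 
for a in((.457,.340,.076),(P[0],P[1],.076)): print((w2px(g,a)-p.astype(int)+[60,50])*4)
x,y=p.astype(int); cv2.imwrite('pics/e.png',cv2.convertScaleAbs(cv2.resize(g['pixels'][y-50:y+70,x-60:x+60],(480,480)),alpha=1.8))
E
```

```text
t: 11.2
eef_pos: [0.4563, 0.2485, 0.228]
ee_rot: [-0.46, 1.568, -2.316]
force: [-0.0, 0.0, -1.1]
width: 0.0876
t: 11.9
eef_pos: [0.4577, 0.3386, 0.1248]
ee_rot: [0.152, 1.57, -1.708]
force: [0.4, 0.4, 1.0]
width: 0.0878
[225.023613   280.72853889]
[225.51788691 282.47639204]
```

View pics/e.png

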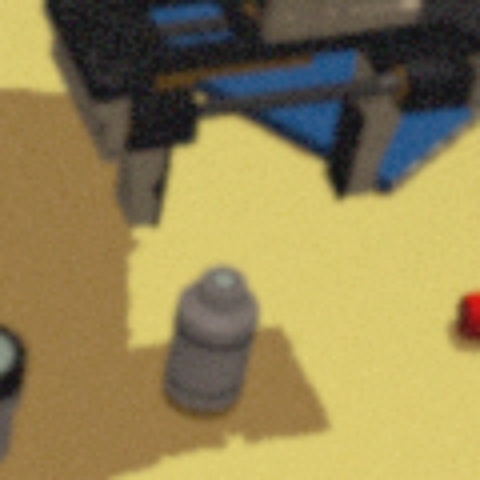

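The hand is centred on the middle objective (nose at 225,280 as predicted). Descending and gripping.

```bash
python3 -m handwheel '{"gripper":[1,1,1,1,1,-1,-1,-1,-1,-1,-1,-1,-1,-1],"travel":[[0,0,-0.05],[0,0,-0.1],[0,0,-0.14],[0,0,-0.157],[0,0,-0.157],[0,0,-0.157],[0,0,-0.157],[0,0,-0.157],[0,0,-0.157],[0,0,-0.157],[0,0,-0.157],[0,0,-0.157],[0,0,-0.157],[0,0,-0.157]],"spin":[0,0,0,0,0,0,0,0,0,0,0,0,0,0]}' 20
python3 -m handwheel '{"gripper":[-1,-1,-1,-1,-1,-1,-1,-1],"travel":[[0,0,0.01],[0,0,0.04],[0,0,0.08],[0,0,0.13],[0,0,0.18],[0,0,0.22],[0,0,0.22],[0,0,0.22]],"spin":[0,0,0,0,0,0,0,0]}' 25
python3 - <<'E'
from h import *
g=viewer.grab_frame('scene'); p=w2px(g,arm.get_state()['eef_pos']); print(p)
x,y=p.astype(int); cv2.imwrite('pics/f.png',cv2.convertScaleAbs(cv2.resize(g['pixels'][y-50:y+70,x-60:x+60],(480,480)),alpha=1.8))
E
```

```text
t: 13.35
eef_pos: [0.4571, 0.3396, 0.046]
ee_rot: [-0.05, 1.571, -1.909]
force: [-1.2, -0.2, 1.4]
width: 0.0392
t: 14.15
eef_pos: [0.4567, 0.3396, 0.1556]
ee_rot: [-2.128, 1.57, 2.296]
force: [-0.6, -0.2, -3.2]
width: 0.0389
[431.64660416  89.54777897]
```

View pics/f.png

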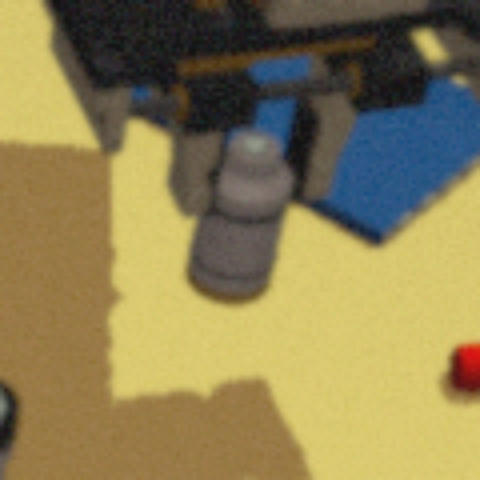

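Held upright (nose at 255,145). Carrying it to the middle well.

```bash
python3 -m handwheel '{"gripper":[-1,-1,-1,-1,-1,-1,-1,-1,-1,-1,-1,-1,-1,-1],"travel":[[0,-0.03,0],[-0.01,-0.09,0],[-0.01,-0.17,0],[-0.02,-0.25,0],[-0.02,-0.33,0],[-0.03,-0.41,0],[-0.03,-0.5,0],[-0.04,-0.58,0],[-0.05,-0.66,0],[-0.05,-0.74,0],[-0.06,-0.82,0],[-0.06,-0.9,0],[-0.068,-0.95,0],[-0.068,-0.96,0]],"spin":[0,0,0,0,0,0,0,0,0,0,0,0,0,0]}'
python3 -m handwheel '{"gripper":[-1,-1,-1,-1,-1,-1,-1,-1,-1],"travel":[[0,-0.04,0],[0,-0.1,0],[0,-0.16,0],[0,-0.19,0],[0,-0.192,-0.04],[0,-0.192,-0.08],[0,-0.192,-0.12],[0,-0.192,-0.13],[0,-0.192,-0.13]],"spin":[0,0,0,0,0,0,0,0,0]}'
python3 - <<'E'
from h import *
g=viewer.grab_frame('scene'); P=arm.get_state()['eef_pos']; p=w2px(g,P)
x,y=p.astype(int)
for q in((P[0],P[1],P[2]-.046),(.4225,-.2365,.024),(.4225,-.2365,.01)): print((w2px(g,q)-[x-75,y-60])*4)
cv2.imwrite('pics/g.png',cv2.convertScaleAbs(cv2.resize(g['pixels'][y-60:y+90,x-75:x+75],(600,600)),alpha=1.8))
E
```

```text
t: 15.6
eef_pos: [0.421, -0.1428, 0.1547]
ee_rot: [-1.222, 1.568, -3.084]
force: [0.1, 0.9, -3.7]
width: 0.0387
t: 16.5
eef_pos: [0.4221, -0.236, 0.09]
ee_rot: [-1.395, 1.568, 3.029]
force: [0.7, 0.6, -2.9]
width: 0.0386
[328.51354922 308.67907592]
[339.72491568 336.83848868]
[347.65728367 355.44955482]
```

View pics/g.png

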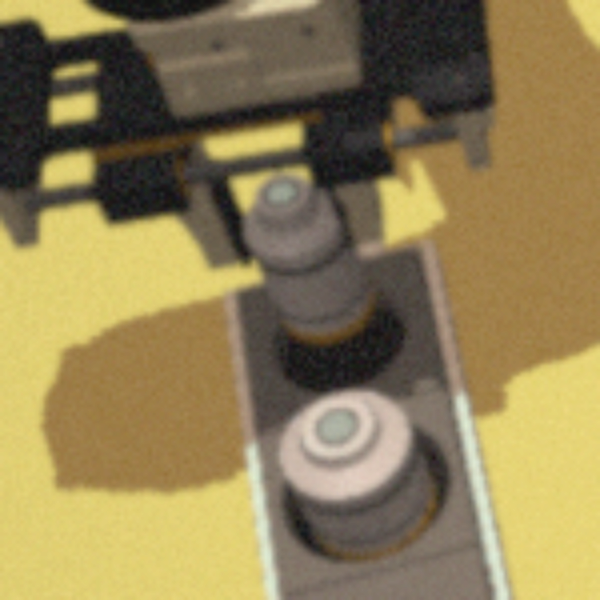

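The foot is at (330,308) as predicted, over the middle hole. Lowering.

```bash
python3 -m handwheel '{"gripper":[-1,-1,-1,-1,-1,-1,-1,-1],"travel":[[0,0,-0.02],[0,0,-0.035],[0,0,-0.047],[0,0,-0.055],[0,0,-0.06],[0,0,-0.063],[0,0,-0.064],[0,0,-0.064]],"spin":[0,0,0,0,0,0,0,0]}'
```

```text
t: 17.35
eef_pos: [0.4232, -0.2363, 0.0591]
ee_rot: [1.61, 1.571, -0.249]
force: [0.1, 0.7, -2.3]
width: 0.0392
```

```bash
python3 -m handwheel '{"gripper":[-1,-1,-1,-1],"travel":[[0,0,-0.002],[0,0,-0.004],[0,0,-0.005],[0,0,-0.005]],"spin":[0,0,0,0]}'
```

```text
t: 17.75
eef_pos: [0.423, -0.2363, 0.0564]
ee_rot: [-1.287, 1.571, 3.138]
force: [0.2, 0.4, -3.3]
width: 0.039
```

```bash
python3 -m handwheel '{"gripper":[-1,-1,-1],"travel":[[0,0,-0.001],[0,0,-0.002],[0,0,-0.002]],"spin":[0,0,0]}'
```

```text
t: 18.05
eef_pos: [0.4234, -0.2364, 0.056]
ee_rot: [1.318, 1.57, -0.54]
force: [-1.8, 1.3, 4.7]
width: 0.0387
```

Contact. Releasing.

```bash
python3 -m handwheel '{"gripper":[-0.2,0,0.2,0.4,0.6,0.8,0.9,0.9,0.9,0.9,0.9,0.9,0.9,0.9],"travel":[[0,0,0],[0,0,0],[0,0,0],[0,0,0],[0,0,0],[0,0,0],[0,0,0.03],[0,0,0.08],[0,0,0.15],[0,0,0.22],[0,0,0.3],[0,0,0.34],[0,0,0.34],[0,0,0.34]],"spin":[0,0,0,0,0,0,0,0,0,0,0,0,0,0]}'
python3 - <<'E'
from h import *
g=viewer.grab_frame('scene'); 
cv2.imwrite('pics/i.png',cv2.convertScaleAbs(cv2.resize(g['pixels'][200:370,75:245],(600,600)),alpha=1.8))
f=viewer.grab_frame('top')
for c,F in(('scene',g),('top',f)):
  for d in spotter.tip_of(c,'objective_slim')[:3]: print(c,d,px2w(F,d['at'],0))
E
```

```text
t: 19.45
eef_pos: [0.4231, -0.2361, 0.2255]
ee_rot: [2.195, 1.57, 0.336]
force: [0.4, -0.1, -0.6]
width: 0.0836
scene {'at': [336.0, 314.9], 'conf': 0.97} [ 6.98516280e-01 -1.93623605e-04  0.00000000e+00]
top {'at': [328.5, 185.8], 'conf': 0.65} [ 7.07857997e-01 -9.93519315e-05  0.00000000e+00]
```

View pics/i.png

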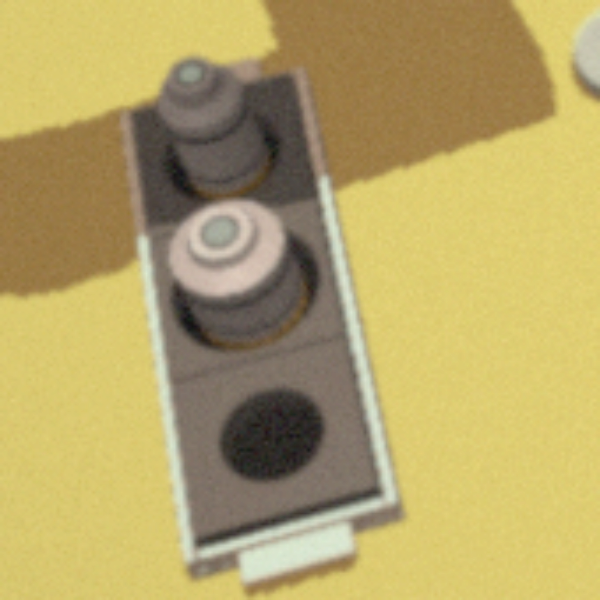

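Both stand upright in their wells. Now the slim one, at (.7025, .0005).

```bash
python3 -m handwheel '{"gripper":[1,1,1,1,1,1,1,1,1,1,1,1,1,1,1],"travel":[[0.559,0.473,0],[0.559,0.473,0],[0.559,0.473,0],[0.559,0.473,0],[0.559,0.473,0],[0.559,0.473,0],[0.559,0.473,0],[0.559,0.473,0],[0.559,0.473,0],[0.559,0.473,-0.08],[0.559,0.473,-0.16],[0.559,0.473,-0.23],[0.559,0.473,-0.23],[0.559,0.473,-0.23],[0.559,0.473,-0.23]],"spin":[0,0,0,0,0,0,0,0,0,0,0,0,0,0,0]}'
python3 - <<'E'
from h import *
g=viewer.grab_frame('scene'); P=arm.get_state()['eef_pos']; p=w2px(g,P); 
for a in((P[0],P[1],.06),): print((w2px(g,a)-p.astype(int)+[60,50])*4)
x,y=p.astype(int); cv2.imwrite('pics/j.png',cv2.convertScaleAbs(cv2.resize(g['pixels'][y-50:y+70,x-60:x+60],(480,480)),alpha=1.8))
E
```

```text
t: 21.15
eef_pos: [0.7039, 0.0, 0.113]
ee_rot: [1.905, 1.568, 0.046]
force: [0.6, -0.3, 0.7]
width: 0.0873
[237.85435248 275.50498141]
```

View pics/j.png

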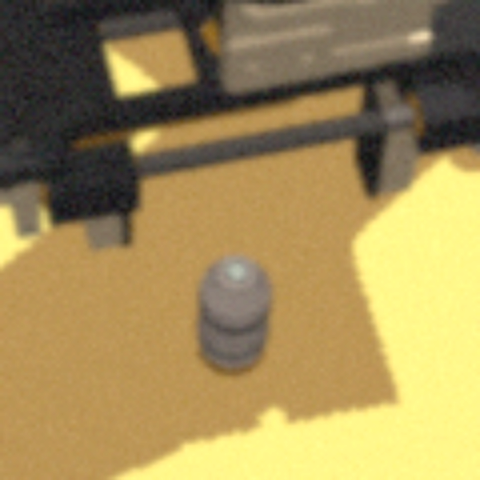

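The nose at (236,269) is within 2–3 mm of the prediction. I'll nudge x by -1.5 mm, descend and grip.

```bash
python3 -m handwheel '{"gripper":[1,1,1,1,1,-1,-1,-1,-1,-1,-1,-1,-1,-1,-1],"travel":[[-0.003,0,-0.05],[-0.003,0,-0.09],[-0.003,0,-0.13],[-0.003,0,-0.145],[-0.003,0,-0.145],[-0.003,0,-0.145],[-0.003,0,-0.145],[-0.003,0,-0.145],[-0.003,0,-0.145],[-0.003,0,-0.145],[-0.003,0,-0.145],[-0.003,0,-0.145],[-0.003,0,-0.145],[-0.003,0,-0.145],[-0.003,0,-0.145]],"spin":[0,0,0,0,0,0,0,0,0,0,0,0,0,0,0]}' 20
python3 -m handwheel '{"gripper":[-1,-1,-1,-1,-1,-1,-1,-1],"travel":[[0,0,0.01],[0,0,0.04],[0,0,0.08],[0,0,0.13],[0,0,0.18],[0,0,0.22],[0,0,0.22],[0,0,0.22]],"spin":[0,0,0,0,0,0,0,0]}' 22
python3 - <<'E'
from h import *
g=viewer.grab_frame('scene'); p=w2px(g,arm.get_state()['eef_pos']); print(p)
x,y=p.astype(int); cv2.imwrite('pics/k.png',cv2.convertScaleAbs(cv2.resize(g['pixels'][y-50:y+70,x-60:x+60],(480,480)),alpha=1.8))
E
```

```text
t: 22.7
eef_pos: [0.7011, 0.0003, 0.0379]
ee_rot: [-1.727, 1.571, 2.697]
force: [0.6, 0.3, -0.2]
width: 0.0269
t: 23.5
eef_pos: [0.7012, 0.0003, 0.1492]
ee_rot: [2.27, 1.569, 0.411]
force: [-0.1, -0.5, -3.2]
width: 0.0268
[340.82642997 265.78121174]
```

View pics/k.png

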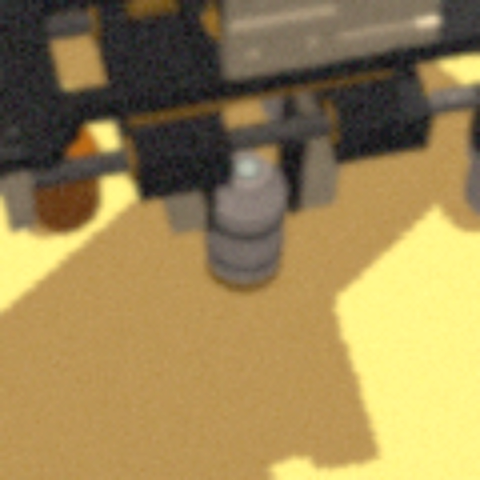

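Held (nose at 248,168). Carrying it to the narrow well.

```bash
python3 -m handwheel '{"gripper":[-1,-1,-1,-1,-1,-1,-1,-1,-1,-1,-1,-1,-1,-1,-1,-1],"travel":[[-0.01,-0.03,0],[-0.04,-0.09,0],[-0.07,-0.16,0],[-0.1,-0.23,0],[-0.13,-0.3,0],[-0.17,-0.38,0],[-0.2,-0.45,0],[-0.23,-0.51,0],[-0.239,-0.535,0],[-0.239,-0.535,0],[-0.239,-0.535,-0.04],[-0.239,-0.535,-0.08],[-0.239,-0.535,-0.12],[-0.239,-0.535,-0.135],[-0.239,-0.535,-0.135],[-0.239,-0.535,-0.135]],"spin":[0,0,0,0,0,0,0,0,0,0,0,0,0,0,0,0]}'
python3 - <<'E'
from h import *
g=viewer.grab_frame('scene'); P=arm.get_state()['eef_pos']; p=w2px(g,P)
x,y=p.astype(int)
for q in((P[0],P[1],P[2]-.0385),(.5815,-.267,.024),(.5815,-.267,.01)): print((w2px(g,q)-[x-75,y-60])*4)
cv2.imwrite('pics/l.png',cv2.convertScaleAbs(cv2.resize(g['pixels'][y-60:y+90,x-75:x+75],(600,600)),alpha=1.8))
E
```

```text
t: 25.15
eef_pos: [0.5822, -0.2671, 0.081]
ee_rot: [1.03, 1.57, -0.828]
force: [0.5, 0.4, -0.7]
width: 0.0261
[325.43611562 290.69808961]
[336.45236073 311.47058699]
[344.59255966 327.91537967]
```

View pics/l.png

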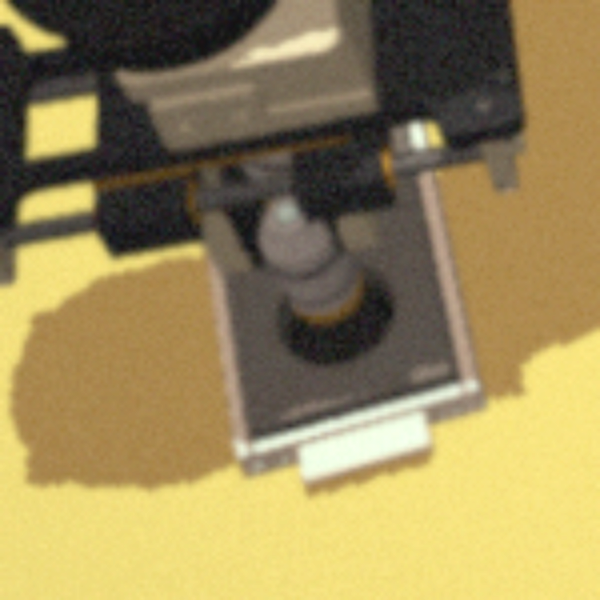

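The foot is at about (327,292), matching the prediction. Lowering.

```bash
python3 -m handwheel '{"gripper":[-1,-1,-1,-1,-1,-1,-1,-1],"travel":[[0,0,-0.02],[0,0,-0.035],[0,0,-0.046],[0,0,-0.053],[0,0,-0.057],[0,0,-0.059],[0,0,-0.06],[0,0,-0.06]],"spin":[0,0,0,0,0,0,0,0]}'
```

```text
t: 26.0
eef_pos: [0.5817, -0.2673, 0.0506]
ee_rot: [1.564, 1.571, -0.295]
force: [0.7, -0.3, -0.9]
width: 0.0269
```

```bash
python3 -m handwheel '{"gripper":[-1,-1,-1,-1],"travel":[[0,0,-0.001],[0,0,-0.002],[0,0,-0.003],[0,0,-0.003]],"spin":[0,0,0,0]}'
```

```text
t: 26.4
eef_pos: [0.5816, -0.2673, 0.0489]
ee_rot: [-1.523, 1.571, 2.901]
force: [-0.0, 0.3, -1.4]
width: 0.0267
```

```bash
python3 -m handwheel '{"gripper":[-1,-1,-1],"travel":[[0,0,-0.001],[0,0,-0.002],[0,0,-0.002]],"spin":[0,0,0]}'
```

```text
t: 26.7
eef_pos: [0.5816, -0.2673, 0.0479]
ee_rot: [0.726, 1.571, -1.133]
force: [0.7, -0.2, -1.9]
width: 0.0265
```

```bash
python3 -m handwheel '{"gripper":[-1,-1,-1],"travel":[[0,0,-0.001],[0,0,-0.002],[0,0,-0.002]],"spin":[0,0,0]}'
```

```text
t: 27.0
eef_pos: [0.5821, -0.2674, 0.0478]
ee_rot: [1.473, 1.57, -0.385]
force: [-1.1, 1.4, 4.5]
width: 0.027
```

Contact (+4.5 N). Releasing.

```bash
python3 -m handwheel '{"gripper":[-0.35,-0.2,0,0.2,0.4,0.6,0.8,0.9,0.9,0.9,0.9,0.9,0.9,0.9,0.9],"travel":[[0,0,0],[0,0,0],[0,0,0],[0,0,0],[0,0,0],[0,0,0],[0,0,0],[0,0,0.03],[0,0,0.08],[0,0,0.15],[0,0,0.22],[0,0,0.3],[0,0,0.34],[0,0,0.34],[0,0,0.34]],"spin":[0,0,0,0,0,0,0,0,0,0,0,0,0,0,0]}'
python3 -m handwheel '{"gripper":[1,1,1,1,1,1,1,1],"travel":[[0,0.6,0],[0,0.6,0],[0,0.6,0],[0,0.6,0],[0,0.6,0],[0,0.6,0],[0,0.6,0],[0,0.6,0]],"spin":[0,0,0,0,0,0,0,0]}'
python3 - <<'E'
from h import *
g=viewer.grab_frame('scene'); f=viewer.grab_frame('top')
im=np.hstack([cv2.resize(g['pixels'][205:365,70:230],(400,400)),cv2.resize(f['pixels'][200:360,370:530],(400,400))])
cv2.imwrite('pics/m.png',cv2.convertScaleAbs(im,alpha=1.8)); cv2.imwrite('pics/n.png',g['pixels'])
E
```

```text
t: 28.5
eef_pos: [0.5815, -0.2671, 0.2171]
ee_rot: [2.191, 1.57, 0.332]
force: [0.4, 0.5, -0.0]
width: 0.0837
t: 29.3
eef_pos: [0.5808, 0.0339, 0.2155]
ee_rot: [-0.976, 1.568, -2.832]
force: [-0.3, -1.0, -0.3]
width: 0.0876
```

View pics/m.png

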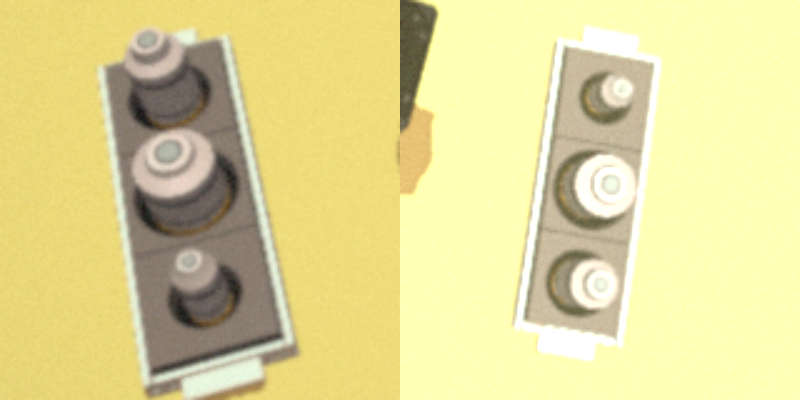

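View pics/n.png

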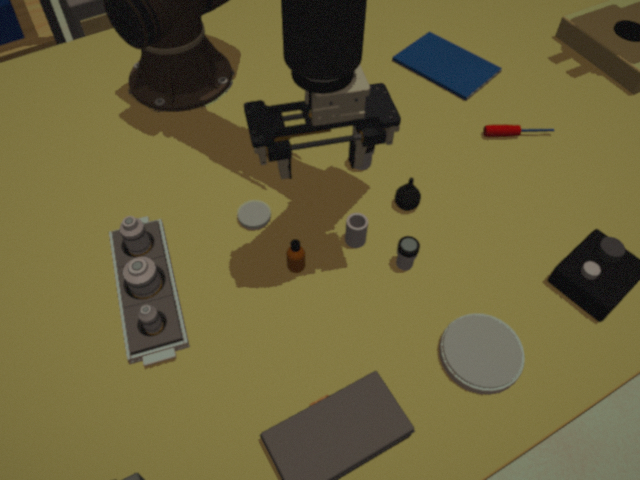

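All three objectives stand upright, nose up, in their own wells (scene view about (132,230), (141,275) and (150,318)). The adapter at (356,230), the small eyepiece at (406,252) and the large eyepiece, half hidden at (360,155), have not moved. The arm is clear.

```bash
python3 - <<'E'
from station import arm
print(arm.job_done())
E
```

```text
the job is handed in; nothing more can be done
None
```

I packed the three objectives in the order wide, middle, slim. I lowered each one until the wrist force showed it touching the well floor (under 5 N each time), then released it. I handed the job in at about 29.5 s of the 93 s allowed.

**Last checks:** pictures from both cameras after the arm pulled back show all three upright, nose up, each in its own well. The adapter tube and small eyepiece have not moved. The large eyepiece was partly hidden by the gripper in the last scene picture, and what shows of it is in its place.

**Disagreements:** the two cameras differed by 3–6 mm on where the objectives stood, mostly in x, so I averaged them. Each grasp and placing was then checked in the scene camera and stayed within the wells' clearance. The slim objective touched down about 1 mm lower than I had calculated from the grip height.

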